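Reset the interlock with its guarded pair of keys

ROBOT

A 7-joint arm with a two-finger parallel gripper is mounted at the origin on a cart in front of the work surface, level with it; the furniture and walls round the work are solid. World frame = base frame: x ahead of the robot, y to its left, z up, the work surface at z = 0. Lengths are in m, angles in rad, forces in N, time in s.
With the tool pointing down it reaches from about 0.425 to 0.875 m from the base axis. Payload 9.9 kg.
Tool frame: the origin (TCP) lies midway between the tips of the shut fingers; the grasp point (between the pads) lies 19 mm behind it (r.grasp_offset is the distance from the TCP to the grasp point, in m); z points along the fingers, y is the direction in which the jaws open and shut (so a half turn about z gives the same grasp; the last joint's range is limited). The gripper opens to 85 mm and grips with 20 to 120 N. Pads are 22 mm wide; open, the fingers measure 114 mm over their backs; the gripper's body (76 mm by 85 mm) begins 54 mm behind the grasp point. The pads swing forward as they close: fully open they stand 13 mm farther back than shut.
Start: joints at [1.22, 0.576, 0.025, 1.437, -0.015, 1.129, -0.057], TCP at [0.178, -0.651, 0.231] pointing down, gripper open.
Joint ranges: [-2.76, 2.76], [-0.34, 2.15], [-1.52, 1.57], [0.19, 2.46], [-1.09, 4.23], [0.17, 1.99], [-2.82, 2.82]. Speed limits (rad/s): [2.22, 2.22, 3.01, 3.01, 3.14, 3.14, 3.14].

INTERFACE

Orientations are given as a unit quaternion [w, x, y, z].
In Python, from station import r gives the robot as it stands. The module is installed in compiled form; this text tells all that it offers.
- The arm moves only by the tool carry_out, never from a script. Its argument "plan" is one flat list of numbers, 7 for each row, row after row: the turn, a rotation vector about the tool's x, y, z in degrees, then the shift along the tool's x, y, z in m, then the opening in per cent of the stroke, from 0 (shut) to 100 (fully open). In form: [ax, ay, az, tx, ty, tz, gripper, ax, ay, az, tx, ty, tz, gripper, ...]. A call has 1 to 10 rows; each row shifts and turns the commanded pose from where the row before left it, along the tool's axes as they then stand; what a row does not reach is not made up. A row lasts 1/10 s, in which the tool goes at most 50 mm and 8.59 degrees, less where a joint would pass 70% of its speed; a pose out of reach is approached as far as the arm can. A call with a gripper value outside its range is refused whole. The fingers move at their own pace and stop on an object; "squeeze" is the grip in N (left out, the last holds). Time passes only in rows, so rows that do not move let the fingers close. It gives the time, the measured TCP pose, the force and the opening at its end, in the units of the state.
- r.read_state(): the state, without advancing time (a new reading comes with each control period).
- r.grab_frame(name): name is "scene" or "top"; returns a dict with "color" (384x512x3 uint8, red, green, blue), "fov_y" (degrees; the focal length in pixels is half the picture's height over the tangent of half this angle, whatever the lens; pixels are square), "cx", "cy" (the principal point, pixels), "rvec" (rotation vector, rad) and "tvec" (3), from world to camera coordinates, as OpenCV has them. Camera axes: x right, y down, z forward; pixel columns grow to the right and rows downward; lengths in m; the calibration is good to about 2 mm. A picture is of the moment at which its call begins. There is no depth.
- r.sign_off(): hands the job in, once; it reports no verdict.
The state is a dict: "t": time; "qpos": joint angles; "joint_velocities": joint speeds; "tau": joint torques, N m; "position": TCP position; "eef_rot": TCP orientation; "contact_force": force on the tool from outside, world axes, zero at the start; "torque": the same for the moment, N m; "finger_gap": finger opening in m.
Only numpy, scipy, OpenCV 4.12 (cv2) and the standard library are available. Lean on these libraries where they do the work, as an engineer would, in place of code of your own. Each camera call takes 0.05 s, during which the arm holds its last target. There are 200 camera calls.

TASK

Reset the interlock on the two-key control box: push its sliding guard fully back off the keys, press both keys fully down together, one fingertip on each, keep them down for at least two seconds and let go, then push the guard fully forward over the keys again. Do it all by touching and pushing with the fingers: pinch and lift nothing, leave both control boxes where they stand, and do not press the single-key box or disturb the other things on the bench.

Things in the scene. Friction and masses are not known exactly. Their poses are not given: they have to be found in the camera images.
- station: The two-key control box: grey casing on rubber feet, 150 mm (its x) by 130 mm (y) by 50 mm high, about 2.6 kg, loose. Origin: centre of its underside; z up; +x is its rear, away from the robot (turned up to 0.42 rad either way), +y its left. Two identical round black keys near its front, at x = -35 mm, y = +29 and -29 mm, under an aluminium guard that slides along x above them.
- guard (a joint): Sliding guard of the two-key box, m: 0 = fully forward over both keys; 0.070 = fully back (stop), keys bare. Starts at 0 to 0.010; stays where left; slides at about 1.2 N. A plate 62 mm (x) by 125 mm (y), centred at x = -35 mm + joint value in the box's frame, 65 to 69 mm above the bench, with 3 mm side skirts down to 53 mm. Pushed by the upright tab across its middle.
- tab_front: Front face of the guard's tab, pushed towards the box's +x to open the guard. The tab is 44 mm wide (y), 10 mm thick (x) and stands 68 to 95 mm above the bench. Origin: centre of the face, 81.5 mm above the bench, 5 mm in front of the guard's centre; axes as the box's. Moves with the guard.
- tab_rear: Rear face of the guard's tab, the one to push against to close the guard (towards the box's -x). Origin: centre of that face, 81.5 mm above the bench, 5 mm behind the guard's centre; axes as the box's. Moves with the guard.
- key_left_top (a point): Centre of the top face of the left key (box +y): round, black, 28 mm across; 62 mm above the bench when up, 54 mm when fully down.
- key_right_top (a point): The same for the right key (box -y), 58 mm from the left one, centre to centre; 30 mm free between the two keys.
- key_left (a joint): Left key, m: 0 = up, 0.008 = fully down (hard stop). Springs back up; it starts to move at 1.2 N and takes 4 N to the stop (8 N for the pair).
- key_right (a joint): Right key, m: the same.
- single_box: Another control box, not to be used: grey casing 70 by 70 by 44 mm with one round black key of the same kind on top (56 mm above the bench). Loose. Origin: centre of its underside. It and the two-key box stand beside each other, either one on the left.
- single_key (a joint): Key of the single-key box, m: 0 = up, 0.008 = fully down. To be left alone.
- weight_0: Bystander: brass slotted weight, 32 mm across, 46 mm high, loose. Origin: centre of its underside.
- weight_1: Bystander: steel slotted weight, 26 mm across, 37 mm high, loose. Origin: centre of its underside.
- tin: Bystander: round aluminium tin, 61 mm across, 34 mm high, loose. Origin: centre of its underside.
- brass_cup: Bystander: brass cup, 58 mm across, 40 mm high, loose. Origin: centre of its underside.
- spatula: Bystander: spatula with black grip lying flat, 191 mm long along its y, 17 mm high, loose. Origin: centre of its underside.
- screwdriver: Bystander: screwdriver lying flat, 205 mm long along its y, 28 mm high, loose. Origin: centre of its underside.

How it is judged:
By the outcome, as a careful person would: the job done as asked, in the order asked, and still so for the second after the job is handed in, with the robot touching nothing.
It also fails if it takes over 58 s, if anything falls off the work surface, if the arm or the gripper's body presses on something with over 40 N, if the wrist force passes 120 N, or if a joint passes its speed limit or range.

## Working session

There is one attempt and no reset: what is moved stays moved. The work goes in short steps, Python scripts to look and compute and a tool call to move; the robot and the scene stay as the last step left them, time stands still between calls to the robot, and variables do not carry over. Pictures are saved under pics/ and viewed, about 8 in all and at most 12, crops included, and the job is handed in when it is done.

Besides the shell and the picture viewer there is one more tool, called as name(argument=value, ...) on one line, values as JSON. carry_out: Moves the arm, as the interface text tells. Its arguments: {"type":"object","properties":{"plan":{"type":"array","items":{"type":"number"}},"squeeze":{"type":"number"}},"required":["plan"]}

```bash
mkdir -p pics
cat > h.py <<'E'
import numpy as np, cv2
from station import r
def cam(name):
    f=r.grab_frame(name); h,w=f['color'].shape[:2]
    F=h/2/np.tan(np.radians(f['fov_y'])/2)
    K=np.array([[F,0,f['cx']],[0,F,f['cy']],[0,0,1.]])
    return f['color'],K,np.array(f['rvec'],float),np.array(f['tvec'],float)
def plane(uv,z,K,rv,t):
    R=cv2.Rodrigues(rv)[0]; c=-R.T@t
    d=(np.linalg.inv(K)@np.c_[np.atleast_2d(uv),np.ones(len(np.atleast_2d(uv)))].T).T@R
    return c+d*((z-c[2])/d[:,2])[:,None]
def proj(P,K,rv,t): return cv2.projectPoints(np.array(P,float).reshape(-1,3),rv,t,K,None)[0][:,0]
def save(img,n,s=1.5): cv2.imwrite('pics/'+n,cv2.resize(img[...,::-1],None,fx=s,fy=s,interpolation=cv2.INTER_CUBIC))
E
python3 - <<'E'
from h import *
for n in('scene','top'):
    im,K,rv,t=cam(n); save(im,n+'0.png'); print(n,K[0,0],(-cv2.Rodrigues(rv)[0].T@t).round(3)); 
    print(proj([[.5,0,0],[.6,0,0],[.5,.1,0]],K,rv,t).round())
print(r.read_state())
E
```

```text
scene 437.28495827717296 [0.756 0.558 0.917]
[[256. 156.]
 [220. 171.]
 [274. 188.]]
top 403.0285314323518 [0.41  0.148 0.954]
[[311. 224.]
 [310. 182.]
 [269. 223.]]
{'t': 0.1, 'qpos': array([ 1.22017106,  0.57642137,  0.02483508,  1.43781386, -0.01498512,
        1.12896591, -0.05647412]), 'joint_velocities': array([ 0.00107008, -0.00291819, -0.00071978, -0.00276974, -0.00017224,
        0.00057091,  0.00027634]), 'tau': array([ 6.01399108e-03, -7.67308474e+01,  2.25777872e+00, -2.86602974e+01,
        1.57836004e-02,  8.70560791e-03,  4.45046658e-05]), 'position': array([ 0.17788558, -0.65073699,  0.2305501 ]), 'eef_rot': array([-6.99426802e-04,  9.91108475e-01,  1.33054437e-01, -1.33407886e-04]), 'contact_force': array([ 0.2713239 ,  0.06955103, -0.71868784]), 'torque': array([-0.01129927,  0.03756029,  0.01854538]), 'finger_gap': 0.08547194200715894}
```

View pics/scene0.png

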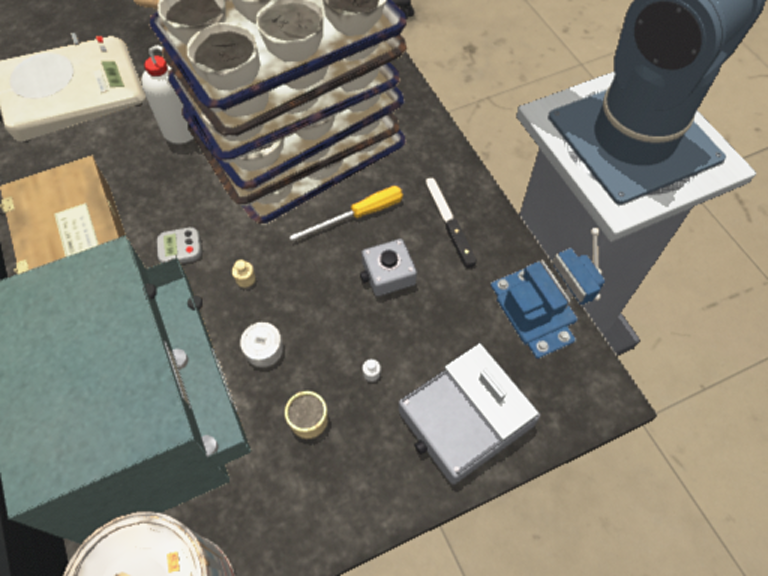

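View pics/top0.png

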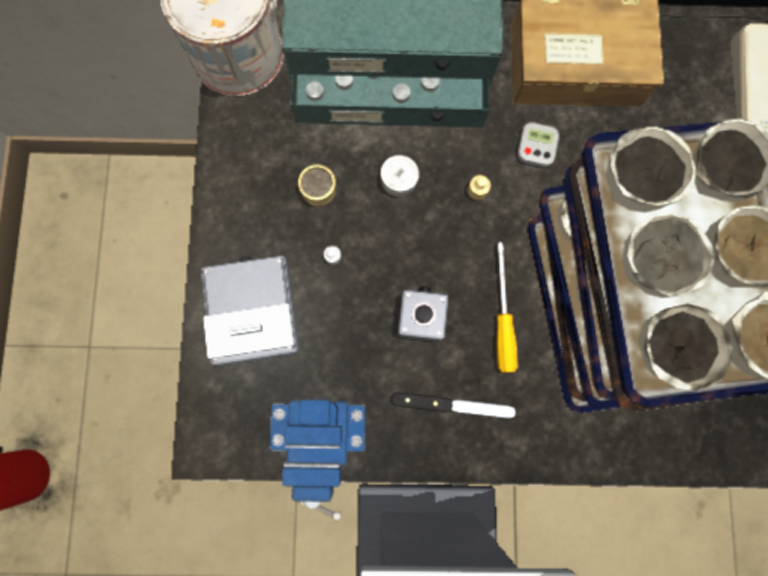

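The scene view shows the two-key box at about (470,410), guard forward with its tab at (493,387). The blue vise stands in front of it at (540,300), with the single-key box at (390,265). In the top view the two-key box is at (250,310), its guard plate at (250,333) and its tab at (245,328).

```bash
cat > meas.py <<'E'
from h import *
def meas(tag):
    im,K,rv,t=cam('top'); print(r.read_state()['t'])
    roi=np.zeros(im.shape[:2],np.uint8); roi[160:250,125:210]=1
    hsv=cv2.cvtColor(im,cv2.COLOR_RGB2HSV)
    m=((hsv[...,2]>200)&(hsv[...,1]<40)).astype(np.uint8)*roi
    m=cv2.morphologyEx(m,cv2.MORPH_CLOSE,np.ones((9,9)))
    c=max(cv2.findContours(m,0,2)[0],key=cv2.contourArea)
    P=plane(c[:,0].astype(float),.069,K,rv,t)[:,:2]
    rc=cv2.minAreaRect((P*1000).astype(np.float32)); print('plate',rc)
    m2=((hsv[...,2]>95)&(hsv[...,1]<60)).astype(np.uint8)*roi
    m2=cv2.morphologyEx(m2,cv2.MORPH_OPEN,np.ones((5,5)))
    c=max(cv2.findContours(m2,0,2)[0],key=cv2.contourArea)
    P2=plane(c[:,0].astype(float),.05,K,rv,t)[:,:2]
    rc2=cv2.minAreaRect((P2*1000).astype(np.float32)); print('case',rc2)
    v=im.copy(); cv2.drawContours(v,[c],-1,(255,0,0),1)
    for q,z,col in((rc,.069,(0,255,0)),(rc2,.05,(0,0,255))):
        b=cv2.boxPoints(q)/1000; p=proj(np.c_[b,np.full(4,z)],K,rv,t); cv2.polylines(v,[p.round().astype(int)],True,col)
    save(v[150:260,110:260],tag,5)
E
python3 - <<'E'
from meas import *
meas('m0.png')
im,K,rv,t=cam('top')
print('tab top ends',plane(np.array([[228,331],[262,325]])/1.5,.095,K,rv,t))
print('vise rect z0.08',plane(np.array([[270,402],[365,402],[318,398],[340,430]])/1.5,.08,K,rv,t).round(3))
s,K2,rv2,t2=cam('scene')
# vise height: triangulate top block corner (rear right in top view)
a=np.array([[290,402],[335,402]])/1.5; b=np.array([[533,262],[549,262]])/1.5
print(plane(a,.05,K,rv,t),plane(np.array([[533,262],[580,250],[597,230]])/1.5,.08,K2,rv2,t2))
E
```

```text
0.15
plate ((526.4359130859375, 335.61138916015625), (138.027099609375, 125.3859634399414), 10.02157211303711)
case ((528.02490234375, 344.6477355957031), (151.31959533691406, 151.3108673095703), 10.001786231994629)
tab top ends [[0.4910841  0.35276743 0.095     ]
 [0.50051126 0.30520207 0.095     ]]
vise rect z0.08 [[0.393 0.291 0.08 ]
 [0.395 0.157 0.08 ]
 [0.4   0.223 0.08 ]
 [0.356 0.191 0.08 ]]
[[0.39303698 0.26668945 0.05      ]
 [0.39412089 0.20091519 0.05      ]] [[0.34252617 0.18671893 0.08      ]
 [0.26764692 0.19833048 0.08      ]
 [0.22419767 0.17865153 0.08      ]]
```

View pics/m0.png

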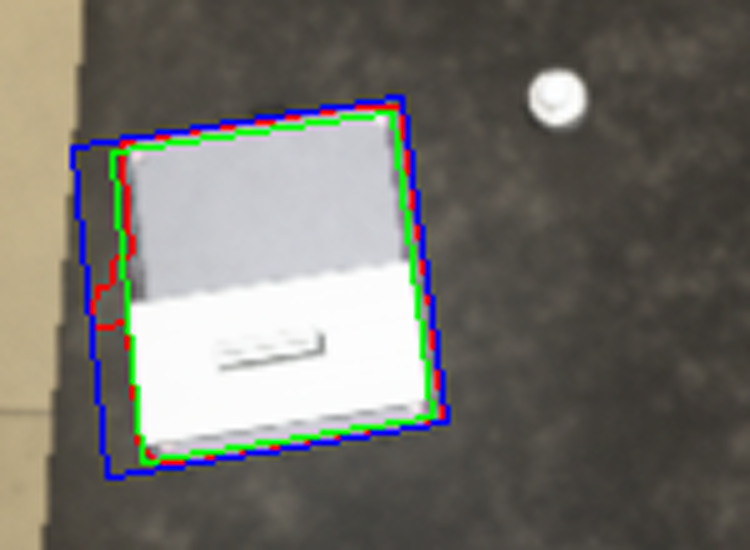

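The crop shows the plate corners at (133,300), (410,262), (432,402) and (147,442), and the casing corners at (122,150), (392,112), (440,412) and (145,462). The guard sits roughly 6 to 8 mm behind the front edge, and the yaw is about 10°. I'll use a tighter mask.

```bash
sed -i 's/>200)/>232)/; s/roi\[160:250,125:210\]=1/roi[160:250,133:210]=1/' meas.py
python3 - <<'E'
from meas import *
meas('m1.png')
im,K,rv,t=cam('top')
f=lambda p,z: plane(np.array(p)/5+[110,150],z,K,rv,t)[:,:2]
p=f([(133,300),(410,262),(432,402),(147,442)],.069); c=f([(125,150),(392,112),(440,412),(145,462)],.05)
for q in(p,c): print(q.round(4).tolist(),q.mean(0).round(4),[np.linalg.norm(q[i]-q[i-1]).round(4) for i in range(4)])
for a,b in((p[0]-p[1],0),(p[3]-p[2],0),(c[0]-c[1],0),(c[3]-c[2],0)): print(np.degrees(np.arctan2(-a[0],a[1])).round(2))
E
```

```text
0.3
plate ((496.06072998046875, 330.8658752441406), (64.49506378173828, 124.22962951660156), 8.335260391235352)
case ((528.863525390625, 339.2393493652344), (151.5465087890625, 139.7716827392578), 10.001786231994629)
[[0.5164, 0.3941], [0.5356, 0.2734], [0.4741, 0.2611], [0.4545, 0.3838]] [0.4951 0.3281] [np.float64(0.0627), np.float64(0.1222), np.float64(0.0628), np.float64(0.1243)]
[[0.5873, 0.4077], [0.6075, 0.2874], [0.4711, 0.2597], [0.4467, 0.3891]] [0.5281 0.336 ] [np.float64(0.1418), np.float64(0.122), np.float64(0.1392), np.float64(0.1317)]
9.05
9.06
9.54
10.68
```

```bash
cat > tool.py <<'E'
from h import *
from scipy.spatial.transform import Rotation as Ro
def rel(P,deg=None):
    "shift in tool axes from measured pose to each world point"
    s=r.read_state(); R=Ro.from_quat(s['eef_rot'],scalar_first=True)
    x=R.as_matrix()[:,0]; print('t',round(s['t'],2),'pos',s['position'].round(4),'yaw',np.degrees(np.arctan2(x[1],x[0])).round(2),'tilt',(R.as_matrix()[:2,2]).round(4),'F',s['contact_force'].round(2),'gap',round(s['finger_gap'],4))
    if deg is not None: R=Ro.from_euler('Z',deg,degrees=True)*Ro.from_euler('x',180,degrees=True)
    p=s['position']
    for q in P: print(q,R.inv().apply(np.array(q)-p).round(4)); p=np.array(q)
E
python3 - <<'E'
from tool import *
T,K,rv,t=cam('top'); S,K2,rv2,t2=cam('scene')
M=lambda K,rv,t:K@np.c_[cv2.Rodrigues(rv)[0],t]
a=np.array([[592,140],[600,190],[316,404],[333,404]]).T/1.5; b=np.array([[207,103],[207,103],[540,262],[533,262]]).T/1.5
X=cv2.triangulatePoints(M(K,rv,t),M(K2,rv2,t2),a,b); print((X[:3]/X[3]).T.round(3))
rel([[.178,-.651,.43],[.40,-.36,.43],[.49,0,.43],[.465,.324,.40],[.465,.324,.20]],9.3)
E
```

```text
[[ 0.704 -0.104  0.293]
 [ 0.685 -0.147  0.236]
 [ 0.386  0.225  0.171]
 [ 0.383  0.208  0.145]]
t 0.45 pos [ 0.1779 -0.6511  0.2312] yaw 15.29 tilt [-0.0001  0.0002] F [-0.57 -0.1  -0.93] gap 0.0853
[0.178, -0.651, 0.43] [ 1.000e-04 -1.000e-04 -1.988e-01]
[0.4, -0.36, 0.43] [ 0.2661 -0.2513 -0.    ]
[0.49, 0, 0.43] [ 0.147  -0.3407 -0.    ]
[0.465, 0.324, 0.4] [ 0.0277 -0.3238  0.03  ]
[0.465, 0.324, 0.2] [ 0.  -0.   0.2]
```

carry_out(plan=[0, 0, 6, 0, 0, 0, 0, 0, 0, 0, 0, 0, -0.03, 0, 0, 0, 0, 0, 0, -0.03, 0, 0, 0, 0, 0, 0, -0.03, 0, 0, 0, 0, 0, 0, -0.03, 0, 0, 0, 0, 0, 0, -0.03, 0, 0, 0, 0, 0, 0, -0.03, 0, 0, 0, 0, 0, 0, -0.03, 0, 0, 0, 0, 0, 0, -0.03, 0, 0, 0, 0, 0, 0, -0.03, 0])

```text
t: 1.45
position: [0.1779, -0.6508, 0.5028]
eef_rot: [0.0, 0.997, 0.081, 0.0]
contact_force: [0.4, -0.8, 0.2]
finger_gap: 0.0001
```

carry_out(plan=[0, 0, 0, 0.0227, -0.0258, 0, 0, 0, 0, 0, 0.0227, -0.0258, 0, 0, 0, 0, 0, 0.0227, -0.0258, 0, 0, 0, 0, 0, 0.0227, -0.0258, 0, 0, 0, 0, 0, 0.0227, -0.0258, 0, 0, 0, 0, 0, 0.0227, -0.0258, 0, 0, 0, 0, 0, 0.0227, -0.0258, 0, 0, 0, 0, 0, 0.0227, -0.0258, 0, 0, 0, 0, 0, 0.0227, -0.0258, 0, 0, 0, 0, 0, 0.0227, -0.0258, 0, 0])

```text
t: 2.45
position: [0.3608, -0.3585, 0.5015]
eef_rot: [0.0, 0.997, 0.081, 0.0]
contact_force: [0.7, -1.0, -0.2]
finger_gap: 0.0004
```

carry_out(plan=[0, 0, 0, 0.0149, -0.029, 0, 0, 0, 0, 0, 0.0149, -0.029, 0, 0, 0, 0, 0, 0.0149, -0.029, 0, 0, 0, 0, 0, 0.0149, -0.029, 0, 0, 0, 0, 0, 0.0149, -0.029, 0, 0, 0, 0, 0, 0.0149, -0.029, 0, 0, 0, 0, 0, 0.0149, -0.029, 0, 0, 0, 0, 0, 0.0149, -0.029, 0, 0, 0, 0, 0, 0.0149, -0.029, 0, 0, 0, 0, 0, 0.0149, -0.029, 0, 0])

```text
t: 3.45
position: [0.4607, -0.0483, 0.5016]
eef_rot: [0.0, 0.997, 0.081, 0.0]
contact_force: [0.5, 0.2, 0.3]
finger_gap: -0.0002
```

carry_out(plan=[0, 0, 0, 0.0065, -0.0368, 0, 0, 0, 0, 0, 0.0065, -0.0368, 0, 0, 0, 0, 0, 0.0065, -0.0368, 0, 0, 0, 0, 0, 0.0065, -0.0368, 0, 0, 0, 0, 0, 0.0065, -0.0368, 0, 0, 0, 0, 0, 0.0065, -0.0368, 0, 0, 0, 0, 0, 0.0065, -0.0368, 0, 0, 0, 0, 0, 0.0065, -0.0368, 0, 0, 0, 0, 0, 0.0065, -0.0368, 0, 0, 0, 0, 0, 0.0065, -0.0368, 0, 0])

```text
t: 4.45
position: [0.4653, 0.3254, 0.5015]
eef_rot: [0.0, 0.997, 0.081, 0.0]
contact_force: [0.8, -0.1, -0.4]
finger_gap: -0.0001
```

carry_out(plan=[0, 0, 0, 0, 0, 0.04, 0, 0, 0, 0, 0, 0, 0.04, 0, 0, 0, 0, 0, 0, 0.04, 0, 0, 0, 0, 0, 0, 0.04, 0, 0, 0, 0, 0, 0, 0.04, 0, 0, 0, 0, 0, 0, 0.04, 0, 0, 0, 0, 0, 0, 0.03, 0])

```text
t: 5.15
position: [0.4648, 0.3233, 0.2291]
eef_rot: [0.0, 0.997, 0.081, -0.001]
contact_force: [0.3, 0.8, 0.1]
finger_gap: -0.0002
```

Run:
```python
from tool import *
rel([[.4615,.3235,.2],[.4615,.3235,.077]])
s,*_=cam('scene'); save(s[150:340,230:400],'s1.png',3.5)
```

```text
t 5.15 pos [0.4648 0.3233 0.2291] yaw 9.28 tilt [-0.0012 -0.0011] F [0.33 0.82 0.05] gap -0.0002
[0.4615, 0.3235, 0.2] [-0.0032 -0.0008  0.0291]
[0.4615, 0.3235, 0.077] [ 2.00e-04 -1.00e-04  1.23e-01]
```

View pics/s1.png

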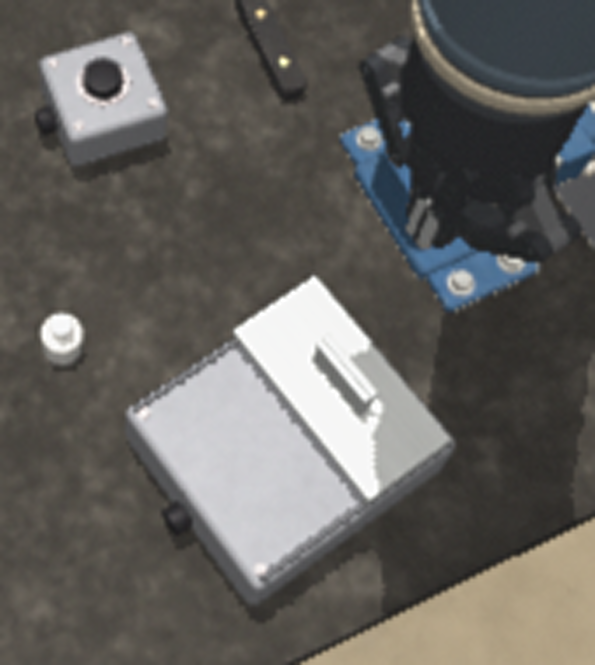

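The gripper is above the vise and in front of the tab, which is at about (345,370). The view is clear for the descent.

carry_out(plan=[0, 0, 0, -0.003, 0, 0.03, 0, 0, 0, 0, 0, 0, 0.03, 0, 0, 0, 0, 0, 0, 0.03, 0, 0, 0, 0, 0, 0, 0.03, 0, 0, 0, 0, 0, 0, 0.03, 0, 0, 0, 0, 0, 0, 0, 0])

```text
t: 5.8
position: [0.4613, 0.3223, 0.079]
eef_rot: [0.002, 0.997, 0.081, -0.002]
contact_force: [-0.7, -0.4, 0.3]
finger_gap: -0.0003
```

carry_out(plan=[0, 0, 0, 0.008, 0, 0, 0, 0, 0, 0, 0.008, 0, 0, 0, 0, 0, 0, 0.008, 0, 0, 0, 0, 0, 0, 0, 0, 0, 0])

```text
t: 6.2
position: [0.4882, 0.3278, 0.0825]
eef_rot: [-0.001, 0.997, 0.08, 0.001]
contact_force: [-0.1, -0.6, -0.0]
finger_gap: -0.0002
```

Run:
```python
from tool import *
rel([]); s,*_=cam('scene'); save(s[200:340,230:400],'s2.png',3.5)
```

```text
t 6.2 pos [0.4882 0.3278 0.0825] yaw 9.2 tilt [0.0023 0.0015] F [-0.1  -0.64 -0.01] gap -0.0002
```

View pics/s2.png

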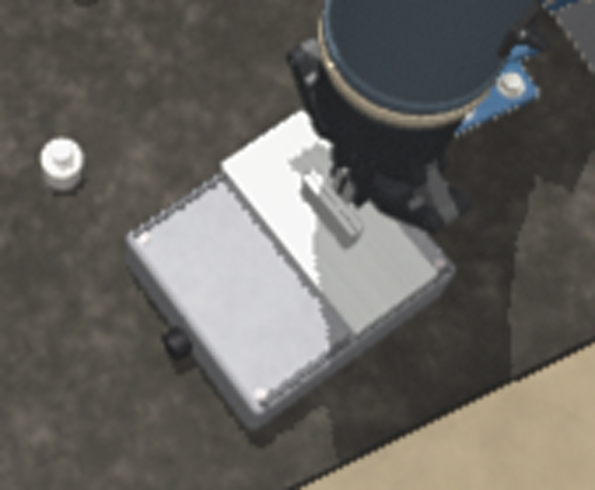

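The finger is on the tab's front face at about (345,185), and the guard has begun to move back.

carry_out(plan=[0, 0, 0, 0.006, 0, 0.001, 0, 0, 0, 0, 0.006, 0, 0.001, 0, 0, 0, 0, 0.006, 0, 0, 0, 0, 0, 0, 0.006, 0, 0, 0, 0, 0, 0, 0.006, 0, 0, 0, 0, 0, 0, 0.006, 0, 0, 0, 0, 0, 0, 0.006, 0, 0, 0, 0, 0, 0, 0.006, 0, 0, 0, 0, 0, 0, 0, 0, 0, 0])

```text
t: 7.15
position: [0.5346, 0.3351, 0.0792]
eef_rot: [-0.0, 0.997, 0.081, 0.0]
contact_force: [-0.3, -1.3, -0.4]
finger_gap: -0.0001
```

carry_out(plan=[0, 0, 0, 0.003, 0, 0, 0, 0, 0, 0, 0.001, 0, 0, 0, 0, 0, 0, 0, 0, 0, 0, 0, 0, 0, 0, 0, 0, 0])

```text
t: 7.55
position: [0.5375, 0.3357, 0.0794]
eef_rot: [0.0, 0.997, 0.081, 0.0]
contact_force: [-0.2, 0.7, 0.8]
finger_gap: 0.0002
```

carry_out(plan=[0, 0, 0, 0.003, 0, 0, 0, 0, 0, 0, 0, 0, 0, 0, 0, 0, 0, 0, 0, 0, 0])

```text
t: 7.85
position: [0.5406, 0.3364, 0.0794]
eef_rot: [-0.0, 0.997, 0.081, 0.0]
contact_force: [0.3, 0.3, -0.3]
finger_gap: 0.0001
```

carry_out(plan=[0, 0, 0, 0.003, 0, 0, 0, 0, 0, 0, 0, 0, 0, 0, 0, 0, 0, 0, 0, 0, 0])

```text
t: 8.15
position: [0.5436, 0.3368, 0.0793]
eef_rot: [-0.0, 0.997, 0.081, 0.0]
contact_force: [-0.2, 0.3, -0.0]
finger_gap: -0.0004
```

carry_out(plan=[0, 0, 0, 0.002, 0, 0, 0, 0, 0, 0, 0, 0, 0, 0, 0, 0, 0, 0, 0, 0, 0])

```text
t: 8.45
position: [0.5455, 0.3371, 0.0793]
eef_rot: [-0.0, 0.997, 0.081, 0.0]
contact_force: [-0.4, -0.4, -0.0]
finger_gap: 0.0004
```

carry_out(plan=[0, 0, 0, 0.002, 0, 0, 0, 0, 0, 0, 0, 0, 0, 0])

```text
t: 8.65
position: [0.5475, 0.3375, 0.0793]
eef_rot: [-0.0, 0.997, 0.081, 0.0]
contact_force: [0.0, -0.2, 0.1]
finger_gap: -0.0003
```

Run:
```python
from tool import *
rel([]); s,*_=cam('scene'); t,*_=cam('top')
a=cv2.resize(s[200:340,230:400],(510,420)); b=cv2.resize(t[160:260,120:220],(420,420))[:,:280]
save(np.hstack([a,b]),'s3.png',1)
```

```text
t 8.65 pos [0.5475 0.3375 0.0793] yaw 9.28 tilt [0.     0.0001] F [ 0.01 -0.15  0.14] gap -0.0003
```

View pics/s3.png

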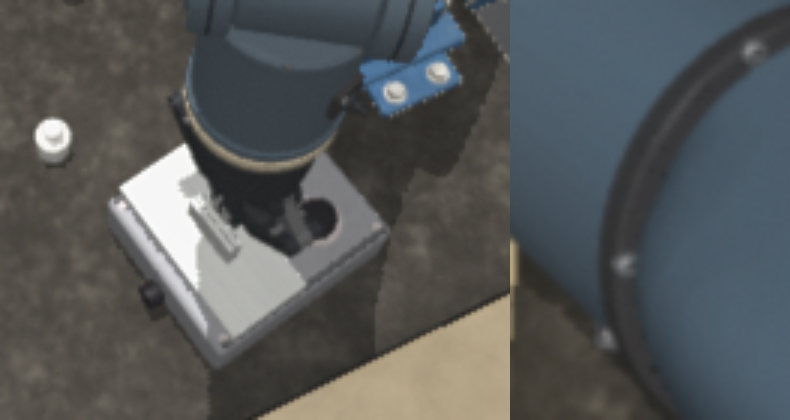

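The guard is nearly back: its tab is at (215,225) and the left key is bare at (322,218). I'll keep stepping until the stop is felt.

carry_out(plan=[0, 0, 0, 0.002, 0, 0, 0, 0, 0, 0, 0, 0, 0, 0])

```text
t: 8.95
position: [0.5485, 0.3377, 0.0792]
eef_rot: [0.0, 0.997, 0.081, -0.001]
contact_force: [-4.0, -1.8, 3.2]
finger_gap: -0.0001
```

carry_out(plan=[0, 0, 0, 0.002, 0, 0, 0, 0, 0, 0, 0, 0, 0, 0])

```text
t: 9.15
position: [0.5487, 0.3377, 0.0791]
eef_rot: [0.001, 0.997, 0.081, -0.002]
contact_force: [-10.7, -2.8, 7.3]
finger_gap: -0.0
```

carry_out(plan=[0, 0, 0, 0.002, 0, 0, 0, 0, 0, 0, 0, 0, 0, 0])

```text
t: 9.35
position: [0.5491, 0.3378, 0.079]
eef_rot: [0.001, 0.997, 0.082, -0.003]
contact_force: [-15.7, -3.4, 10.9]
finger_gap: 0.0001
```

The stop was felt at TCP x = 0.549. Next I'll back off, rise, and set the fingers for the keys.

carry_out(plan=[0, 0, 0, -0.012, 0, 0, 0, 0, 0, 0, -0.006, 0, -0.015, 10, 0, 0, 0, -0.01, 0, -0.02, 51, 0, 0, 0, -0.012, 0, -0.01, 51, 0, 0, 0, -0.018, 0, 0, 51, 0, 0, 0, 0, 0, 0, 51, 0, 0, 0, 0, 0, 0, 51])

```text
t: 10.05
position: [0.4964, 0.3291, 0.125]
eef_rot: [-0.0, 0.997, 0.081, 0.001]
contact_force: [0.4, 0.1, 0.0]
finger_gap: 0.0434
```

Run:
```python
from tool import *
rel([[.495,.329,.09]]); s,*_=cam('scene'); save(s[200:340,230:400],'s4.png',4)
```

```text
t 10.05 pos [0.4964 0.3291 0.125 ] yaw 9.3 tilt [0.0012 0.0004] F [0.41 0.14 0.  ] gap 0.0434
[0.495, 0.329, 0.09] [-0.0014 -0.0001  0.035 ]
```

View pics/s4.png

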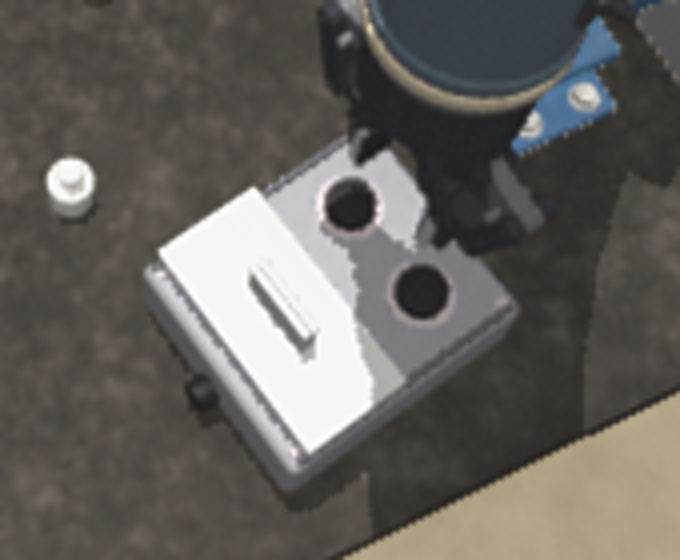

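The guard is fully back and both keys are bare, at (350,205) and (420,292). The fingertips are spread the same way. I'll cast these two pixels to confirm the key positions.

Run:
```python
from tool import *
s,K,rv,t=cam('scene')
P=plane(np.array([[350,204],[420,292]])/4+[230,200],.062,K,rv,t); print(P.round(4),P.mean(0).round(4),np.linalg.norm(P[0]-P[1]),np.degrees(np.arctan2(-(P[1]-P[0])[0],(P[1]-P[0])[1])))
rel([np.r_[P.mean(0)[:2],.07]])
```

```text
[[0.5014 0.3056 0.062 ]
 [0.4922 0.3622 0.062 ]] [0.4968 0.3339 0.062 ] 0.05737251028585269 9.234807653543237
t 10.15 pos [0.4968 0.329  0.1244] yaw 9.25 tilt [0.0007 0.0002] F [ 0.05 -0.11  0.67] gap 0.0437
[0.49678724 0.33388227 0.07      ] [ 0.0007 -0.0048  0.0544]
```

carry_out(plan=[0, 0, 0, -0.001, -0.0025, 0.015, 51, 0, 0, 0, 0, 0, 0.02, 51, 0, 0, 0, 0, 0, 0.02, 51, 0, 0, 0, 0, 0, 0, 51])

```text
t: 10.55
position: [0.494, 0.3302, 0.0668]
eef_rot: [0.001, 0.997, 0.081, -0.002]
contact_force: [0.3, -0.1, 0.4]
finger_gap: 0.0438
```

carry_out(plan=[0, 0, 0, 0, 0, 0.004, 51, 0, 0, 0, 0, 0, 0.004, 51, 0, 0, 0, 0, 0, 0, 51])

```text
t: 10.85
position: [0.4948, 0.3315, 0.0615]
eef_rot: [-0.0, 0.997, 0.081, 0.0]
contact_force: [-0.1, -0.2, 0.7]
finger_gap: 0.0437
```

carry_out(plan=[0, 0, 0, 0, 0, 0.004, 51, 0, 0, 0, 0, 0, 0, 51])

```text
t: 11.05
position: [0.4951, 0.3316, 0.0576]
eef_rot: [-0.0, 0.997, 0.081, 0.001]
contact_force: [0.2, 0.8, 4.3]
finger_gap: 0.0436
```

carry_out(plan=[0, 0, 0, 0, 0, 0.004, 51, 0, 0, 0, 0, 0, 0, 51])

```text
t: 11.25
position: [0.4951, 0.3317, 0.0538]
eef_rot: [-0.0, 0.997, 0.081, 0.001]
contact_force: [-0.1, -0.2, 5.1]
finger_gap: 0.0436
```

carry_out(plan=[0, 0, 0, 0, 0, 0.003, 51, 0, 0, 0, 0, 0, 0, 51])

```text
t: 11.45
position: [0.4951, 0.3318, 0.052]
eef_rot: [-0.0, 0.997, 0.081, 0.001]
contact_force: [-2.8, -1.2, 14.9]
finger_gap: 0.0434
```

carry_out(plan=[0, 0, 0, 0, 0, 0.003, 51, 0, 0, 0, 0, 0, 0, 51])

```text
t: 11.65
position: [0.4952, 0.3318, 0.0515]
eef_rot: [-0.0, 0.997, 0.081, 0.002]
contact_force: [-8.8, -8.3, 45.5]
finger_gap: 0.0433
```

Both keys are on their stops, with the force rising sharply at TCP z = 0.052. I'll ease off slightly and hold for about 3 s.

carry_out(plan=[0, 0, 0, 0, 0, -0.001, 51, 0, 0, 0, 0, 0, 0, 51, 0, 0, 0, 0, 0, 0, 51, 0, 0, 0, 0, 0, 0, 51, 0, 0, 0, 0, 0, 0, 51, 0, 0, 0, 0, 0, 0, 51, 0, 0, 0, 0, 0, 0, 51, 0, 0, 0, 0, 0, 0, 51, 0, 0, 0, 0, 0, 0, 51, 0, 0, 0, 0, 0, 0, 51])

```text
t: 12.65
position: [0.4952, 0.3318, 0.0517]
eef_rot: [-0.0, 0.997, 0.081, 0.002]
contact_force: [-6.4, -6.6, 36.2]
finger_gap: 0.0438
```

Run:
```python
from tool import *
rel([]); print(r.read_state()['torque']); s,*_=cam('scene'); save(s[200:340,230:400],'s5.png',4)
```

```text
t 12.65 pos [0.4952 0.3318 0.0517] yaw 9.28 tilt [0.0032 0.0008] F [-6.42 -6.57 36.23] gap 0.0438
[-1.44741695  1.50644199  0.00154958]
```

View pics/s5.png

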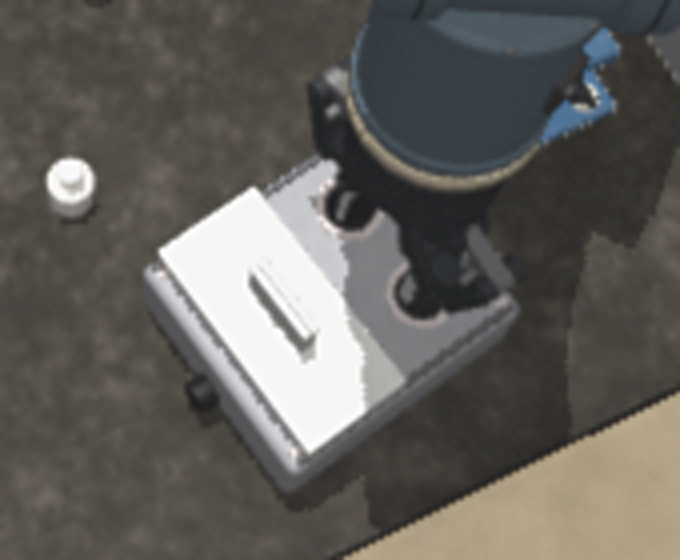

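Each fingertip is in the centre of its key, at (350,205) and (425,295). Both keys are down and the moment shows the load is balanced between them. I'll keep holding, then let go.

carry_out(plan=[0, 0, 0, 0, 0, 0, 51, 0, 0, 0, 0, 0, 0, 51, 0, 0, 0, 0, 0, 0, 51, 0, 0, 0, 0, 0, 0, 51, 0, 0, 0, 0, 0, 0, 51, 0, 0, 0, 0, 0, 0, 51, 0, 0, 0, 0, 0, 0, 51, 0, 0, 0, 0, 0, 0, 51, 0, 0, 0, 0, 0, 0, 51, 0, 0, 0, 0, 0, 0, 51])

```text
t: 13.7
position: [0.4952, 0.3318, 0.0517]
eef_rot: [-0.0, 0.997, 0.081, 0.002]
contact_force: [-7.2, -5.8, 35.8]
finger_gap: 0.0437
```

carry_out(plan=[0, 0, 0, 0, 0, 0, 51, 0, 0, 0, 0, 0, 0, 51, 0, 0, 0, 0, 0, 0, 51, 0, 0, 0, 0, 0, 0, 51, 0, 0, 0, 0, 0, 0, 51, 0, 0, 0, 0, 0, 0, 51, 0, 0, 0, 0, 0, 0, 51, 0, 0, 0, 0, 0, 0, 51])

```text
t: 14.5
position: [0.4952, 0.3318, 0.0517]
eef_rot: [-0.0, 0.997, 0.081, 0.002]
contact_force: [-7.4, -5.9, 36.1]
finger_gap: 0.0438
```

carry_out(plan=[0, 0, 0, 0, 0, -0.005, 51, 0, 0, 0, 0, 0, -0.01, 51, 0, 0, 0, 0, 0, -0.025, 51, 0, 0, 0, 0, 0, -0.03, 0, 0, 0, 0, 0, 0, -0.02, 0, 0, 0, 0, 0, 0, 0, 0])

```text
t: 15.1
position: [0.4955, 0.3324, 0.1413]
eef_rot: [-0.001, 0.997, 0.081, 0.002]
contact_force: [0.8, -1.0, -1.0]
finger_gap: 0.001
```

Run:
```python
from tool import *
u=np.array([np.cos(np.radians(9.3)),np.sin(np.radians(9.3))])
st=np.array([.5487,.3377])   # TCP at rear stop, 11 mm in front of the tab
a=st+u*(.011+.010+.011+.012)
rel([np.r_[a,.14],np.r_[a,.078]])
```

```text
t 15.1 pos [0.4955 0.3324 0.1413] yaw 9.28 tilt [0.0034 0.0027] F [ 0.85 -1.   -1.  ] gap 0.001
[0.59212165 0.34481057 0.14      ] [0.0973 0.0033 0.0016]
[0.59212165 0.34481057 0.078     ] [-0.0002  0.0001  0.062 ]
```

carry_out(plan=[0, 0, 0, 0.025, 0, 0, 0, 0, 0, 0, 0.025, 0, 0, 0, 0, 0, 0, 0.025, 0.001, 0, 0, 0, 0, 0, 0.023, 0.001, 0, 0, 0, 0, 0, 0, 0, 0, 0, 0, 0, 0, 0, 0, 0.02, 0, 0, 0, 0, 0, 0, 0.02, 0, 0, 0, 0, 0, 0, 0.02, 0, 0, 0, 0, 0, 0, 0.001, 0])

```text
t: 16.0
position: [0.5892, 0.3439, 0.074]
eef_rot: [0.001, 0.997, 0.081, -0.003]
contact_force: [0.7, -0.1, 0.4]
finger_gap: 0.0001
```

Run:
```python
from tool import *
rel([]); s,*_=cam('scene'); save(s[200:340,230:400],'s6.png',3)
```

```text
t 16.0 pos [0.5892 0.3439 0.074 ] yaw 9.33 tilt [-0.0051 -0.0032] F [ 0.71 -0.1   0.44] gap 0.0001
```

View pics/s6.png

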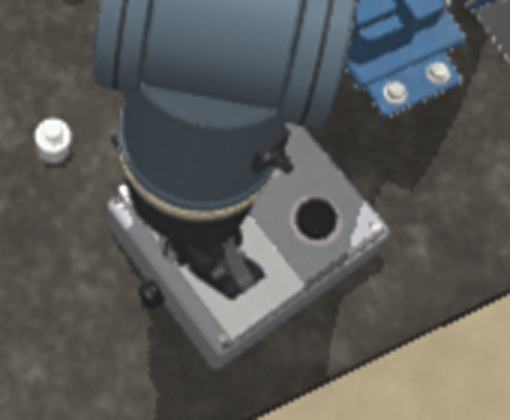

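The finger is down behind the tab at (235,275), and the left key is back up at (317,218). Now I'll push the guard forward.

carry_out(plan=[0, 0, 0, -0.006, 0, -0.002, 0, 0, 0, 0, -0.007, 0, -0.001, 0, 0, 0, 0, -0.007, 0, 0, 0, 0, 0, 0, -0.007, 0, 0, 0, 0, 0, 0, -0.007, 0, 0, 0, 0, 0, 0, -0.007, 0, 0, 0, 0, 0, 0, -0.007, 0, 0, 0, 0, 0, 0, -0.007, 0, 0, 0, 0, 0, 0, -0.007, 0, 0, 0, 0, 0, 0, 0, 0, 0, 0])

```text
t: 17.05
position: [0.529, 0.335, 0.0802]
eef_rot: [0.0, 0.997, 0.081, -0.001]
contact_force: [-0.5, -1.1, -0.0]
finger_gap: -0.0003
```

carry_out(plan=[0, 0, 0, -0.004, 0, 0, 0, 0, 0, 0, -0.003, 0, 0, 0, 0, 0, 0, 0, 0, 0, 0, 0, 0, 0, 0, 0, 0, 0])

```text
t: 17.45
position: [0.5233, 0.3341, 0.0802]
eef_rot: [0.0, 0.997, 0.081, -0.0]
contact_force: [-0.1, 0.7, 0.3]
finger_gap: 0.0002
```

carry_out(plan=[0, 0, 0, -0.003, 0, 0, 0, 0, 0, 0, 0, 0, 0, 0])

```text
t: 17.65
position: [0.5203, 0.3335, 0.0802]
eef_rot: [0.0, 0.997, 0.081, -0.0]
contact_force: [0.3, -0.8, 0.7]
finger_gap: -0.0002
```

carry_out(plan=[0, 0, 0, -0.002, 0, 0, 0, 0, 0, 0, 0, 0, 0, 0])

```text
t: 17.85
position: [0.5184, 0.3331, 0.0803]
eef_rot: [0.0, 0.997, 0.081, -0.0]
contact_force: [0.1, -0.2, -0.4]
finger_gap: 0.0001
```

Stop expected near x ≈ 0.511.

carry_out(plan=[0, 0, 0, -0.003, 0, 0, 0, 0, 0, 0, 0, 0, 0, 0])

```text
t: 18.05
position: [0.5152, 0.3327, 0.0803]
eef_rot: [0.0, 0.997, 0.081, -0.0]
contact_force: [0.9, -0.3, 0.4]
finger_gap: 0.0001
```

carry_out(plan=[0, 0, 0, -0.003, 0, 0, 0, 0, 0, 0, 0, 0, 0, 0])

```text
t: 18.25
position: [0.5122, 0.3322, 0.0803]
eef_rot: [0.0, 0.997, 0.081, -0.0]
contact_force: [0.0, -0.1, -0.1]
finger_gap: 0.0001
```

carry_out(plan=[0, 0, 0, -0.002, 0, 0, 0, 0, 0, 0, 0, 0, 0, 0])

```text
t: 18.45
position: [0.5112, 0.3321, 0.0805]
eef_rot: [-0.0, 0.997, 0.081, 0.001]
contact_force: [3.7, 1.0, -1.6]
finger_gap: -0.0002
```

carry_out(plan=[0, 0, 0, -0.002, 0, 0, 0, 0, 0, 0, 0, 0, 0, 0])

```text
t: 18.65
position: [0.5103, 0.3319, 0.0805]
eef_rot: [-0.001, 0.997, 0.081, 0.001]
contact_force: [7.6, 2.0, -4.2]
finger_gap: -0.0
```

carry_out(plan=[0, 0, 0, -0.002, 0, 0, 0, 0, 0, 0, 0, 0, 0, 0])

```text
t: 18.85
position: [0.5086, 0.3317, 0.0806]
eef_rot: [-0.001, 0.997, 0.081, 0.002]
contact_force: [7.9, 1.1, -5.3]
finger_gap: 0.0001
```

carry_out(plan=[0, 0, 0, 0.01, 0, 0, 0, 0, 0, 0, 0.005, 0, 0, 0, 0, 0, 0, 0, 0, -0.02, 0, 0, 0, 0, 0, 0, -0.035, 0, 0, 0, 0, 0, 0, -0.035, 0, 0, 0, 0, 0, 0, -0.04, 0, 0, 0, 0, -0.01, 0.035, -0.035, 0, 0, 0, 0, -0.01, 0.04, -0.02, 0, 0, 0, 0, -0.005, 0.04, 0, 0, 0, 0, 0, -0.005, 0.04, 0, 0])

```text
t: 19.85
position: [0.5168, 0.175, 0.2658]
eef_rot: [-0.0, 0.997, 0.081, 0.0]
contact_force: [0.3, -0.3, -0.5]
finger_gap: -0.0
```

carry_out(plan=[0, 0, 0, -0.005, 0.04, 0, 0, 0, 0, 0, -0.005, 0.04, 0, 0, 0, 0, 0, -0.005, 0.04, 0, 0, 0, 0, 0, 0, 0, 0, 0])

```text
t: 20.25
position: [0.5215, 0.0488, 0.2646]
eef_rot: [0.002, 0.997, 0.077, -0.001]
contact_force: [0.2, -0.1, -0.8]
finger_gap: 0.0002
```

Run:
```python
from meas import *
meas('m9.png'); im,*_=cam('top'); sc,*_=cam('scene')
save(np.hstack([cv2.resize(im[60:330,110:380],(400,400)),cv2.resize(sc[120:340,180:400],(400,400))]),'f.png',1)
```

```text
20.3
plate ((492.84002685546875, 330.3584289550781), (64.81072998046875, 123.52196502685547), 9.575864791870117)
case ((526.580810546875, 338.646240234375), (151.7384033203125, 140.11550903320312), 9.82434368133545)
```

View pics/f.png

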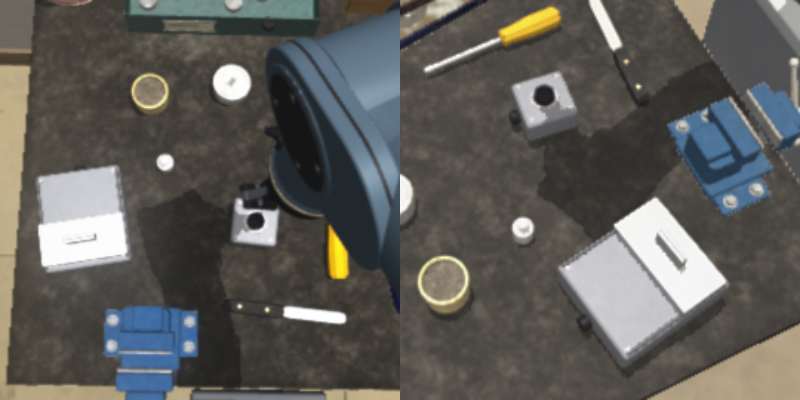

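The final view shows the guard forward over both keys (top view (82,238), scene view (672,250)). Nothing else was disturbed and the arm is clear, so I'm handing in.

```bash
python3 -c "
from h import r
print(r.sign_off())"
```

```text
the job is handed in; nothing more can be done
None
```

The interlock sequence was carried out in order and handed in at about 20 s of the 58 s allowed.

- **Opening the guard:** I pushed it back with the shut fingertips until the rear stop was felt, at up to about 16 N sideways.
- **Pressing the keys:** I pressed both together, one fingertip on each, until the force rose sharply after about 8 mm of travel. I held them there at about 36 N for roughly 3 s (peak 45 N), then let go. The picture and the moment reading showed the load even on both keys.
- **Closing the guard:** I pushed it forward until the front stop was felt, at about 8 N.

**Last checks:** The final pictures show the guard over both keys. The single-key box and the other things on the bench in view look undisturbed. The arm is clear, with the TCP at z = 0.26 m and no contact force.

**What disagreed:**
- On the last push at the front stop, the force levelled off at about 8 N while the tool moved another 1.7 mm. The top camera put the casing about 2 mm nearer the robot than at the start, so the two-key box probably slid by that much. I left it there.
- The scene and top cameras differed by about 5 mm on the keys' y position. I used a value in between, which was within the keys' width.

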